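# Tip the pulled capacitors out of the twin-bay tote

### The arm

A 6-joint arm with a two-finger parallel gripper is mounted at the origin on the work surface. World frame = base frame: x ahead of the robot, y to its left, z up, the work surface at z = 0. Lengths are in m, angles in rad, forces in N, time in s.
With the tool pointing down it reaches from about 0.35 to 0.775 m from the base axis. Payload 5.5 kg.
Tool frame: the origin (TCP) lies at the very end of the fingers, on their centre line; the grasp point (between the pads) lies 19 mm behind it; z points along the fingers, y is the line along which they close (so a half turn about z gives the same grasp; the last joint's range is limited). The gripper opens to 85 mm and grips with 20 to 120 N. Pads are 22 mm wide; open, the fingers measure 114 mm over their backs; the gripper's body (76 mm by 85 mm) begins 54 mm behind the grasp point. The pads swing forward as they close: fully open they stand 13 mm farther back than shut.
Start: joints at [-1.26, 0.313, 0.046, 1.304, 0, 1.431], TCP at [0.251, -0.518, 0.231] pointing down, gripper open.
Joint ranges: [-2.76, 2.76], [-0.86, 1.69], [-1.03, 1.26], [-2.2, 2.34], [-1.47, 1.5], [-3.14, 3.14]. Speed limits (rad/s): [2.57, 2.57, 3.14, 3.14, 3.14, 3.14].

### API

Orientations are given as a unit quaternion [w, x, y, z].
In Python, from workcell import env, cams, ticket, spotter gives the robot as it stands.
- The arm moves only by the tool jog_arm, never from a script. Its argument "increments" is a list that holds one entry, the list of rows, each a list of 7 numbers: the shift along the tool's x, y, z in units of 0.25 m (1.0 is 0.25 m), then the turn, a rotation vector about the tool's x, y, z in units of 180 degrees (1.0 is 180 degrees), then the closure in counts, from 0 (fully open) to 255 (shut). A call has 1 to 20 rows; each row shifts and turns the commanded pose from where the row before left it, along the tool's axes as they then stand; what a row does not reach is not made up. A row lasts 1/10 s, in which the tool goes at most 50 mm and 8.59 degrees, less where a joint would pass 70% of its speed; a pose out of reach is approached as far as the arm can. A call with a number of a shift or a turn outside -1 to 1 is refused whole. A call with a gripper value outside its range is refused whole. The fingers move at their own pace and stop on an object; "force" is the grip in N (left out, the last holds). Time passes only in rows, so rows that do not move let the fingers close. It gives the time, the measured TCP pose, the force, the opening and the grip force at its end, in the units of the state.
- env.get_state(): the state, without advancing time (a new reading comes with each control period).
- cams.read_camera(name): name is "scene" or "top"; returns a dict with "pixels" (384x512x3 uint8, red, green, blue), "fx", "fy", "cx", "cy" (pixels), "xyz" and "attitude" of the camera in the world. Camera axes: x right, y down, z forward; pixel columns grow to the right and rows downward; lengths in m; the calibration is good to about 2 mm. A picture is of the moment at which its call begins. There is no depth.
- ticket.hand_in(): hands the job in; it is judged then, once.
Trained networks look in the newest picture that a camera, given by its name, has taken for a name from the list of things; names that differ only in an ending like _2 or _b are one class to them, and where a whole thing is asked for, a point or a joint stands for the part that bears it (a point fixed in the world has none). Each returns a list of dicts, best first, with "conf" (0 to 1); they miss things now and then, are a little off and sometimes report something else, mostly with a low value. They report only what shows in the picture. A call takes as long as a camera call. They do not tell look-alikes from the thing itself.
- spotter.find_in(target, camera): "uv" ([column, row] in pixels, amid what is visible of it).
- spotter.cut_out(target, camera): "region" (384x512 bool, what is visible of it) and "uv" ([column, row] in pixels, amid what is visible of it).
- spotter.landmark_of(target, camera): "uv" ([column, row] in pixels: a listed point, or the origin of a listed thing).
The state is a dict: "clock": time; "joint_pos": joint angles; "qvel": joint speeds; "tau": joint torques, N m; "tcp_pos": TCP position; "orientation": TCP orientation; "wrist_force": force on the tool from outside, world axes, zero at the start; "ft_torque": the same for the moment, N m; "finger_gap": finger opening in m; "grip_force": force on a finger pad.
Only numpy, scipy, OpenCV 4.12 (cv2) and the standard library are available. Lean on these libraries where they do the work, as an engineer would, in place of code of your own. Each camera call takes 0.05 s, during which the arm holds its last target. There are 200 camera calls.

### The job

Pick up the twin-bay parts tote by its grip and tip the four pulled capacitors (the round cans) out of their bay straight into the square steel scrap pan, keeping all three relays (the box-shaped ones) in the other bay. Then stand the tote upright back on the bench mat, setting it down rather than dropping it. Do not pick the capacitors out by hand, push the pan away or disturb the circuit board, the solder spool or the spray flask.

Things in the scene. Friction and masses are not known exactly. Their poses are not given: they have to be found in the camera images.
- tote: Parts tote, slick light-grey plastic, 150 to 250 g empty, 206 mm long (its x), 90 mm wide (its y); cheeks 42 mm high. A 5 mm divider, 45 mm high, across its middle parts two bays, 84 mm wide inside: capacitors on the -x side, relays on the +x side. Floor 3 mm thick, flat to 60 mm from the middle, then scoop ends rising at 30 degrees. Origin: centre of the underside; z up to the grip.
- tote_grip (a point): Centre of the tote's grip: a black bar 16 mm thick (tote x), 70 mm long (tote y), 34 mm high, carried on two posts over the divider. This point is 95 mm above the tote's underside (the bar spans 78 to 112 mm; open gap of 33 mm below it). Axes as the tote's.
- lip (a point): Middle of the capacitor bay's pouring lip, in the tote frame at x -103, z +25 mm: the open end of its scoop, with no wall above. With this lip tilted down by more than about 40 degrees the capacitors run out over it; the relays then slide against the divider and stay behind it to about 90 degrees. The relay bay's lip is its mirror image at x +103.
- cap0_c (a point): Centre of a pulled electrolytic capacitor: black round can 18 mm across and 32 mm long with a bare metal top and short pins (36 mm over all, along its y), 13 g, lying in the tote's capacitor bay; it rolls.
- cap1_c (a point): Centre of a pulled electrolytic capacitor: black round can 18 mm across and 32 mm long with a bare metal top and short pins (36 mm over all, along its y), 13 g, lying in the tote's capacitor bay; it rolls.
- cap2_c (a point): Centre of a pulled electrolytic capacitor: black round can 18 mm across and 32 mm long with a bare metal top and short pins (36 mm over all, along its y), 13 g, lying in the tote's capacitor bay; it rolls.
- cap3_c (a point): Centre of a pulled electrolytic capacitor: black round can 18 mm across and 32 mm long with a bare metal top and short pins (36 mm over all, along its y), 13 g, lying in the tote's capacitor bay; it rolls.
- relay0_c (a point): Centre of a power relay: white box-shaped case 29 x 16 x 13 mm with pins on one side, 14 g, lying in the tote's relay bay; it must stay there.
- relay1_c (a point): Centre of a power relay: white box-shaped case 29 x 16 x 13 mm with pins on one side, 14 g, lying in the tote's relay bay; it must stay there.
- relay2_c (a point): Centre of a power relay: white box-shaped case 29 x 16 x 13 mm with pins on one side, 14 g, lying in the tote's relay bay; it must stay there.
- pan: Square open scrap pan of bare sheet steel, 135 x 135 mm outside, 45 mm high, walls and floor 3 mm, 340 g, standing loose on the bench to the left or right of the mat; origin at the centre of its underside, z up.
- mat: Flat grey-green bench mat fixed to the bench, 300 mm (x) by 270 mm (y), 2 mm thick; origin at the centre of its underside. The tote starts on it.
- board: Bystander: circuit board 120 x 150 mm with heatsink, 31 mm high in all, lying on the other side of the mat from the pan; origin at the centre of its underside.
- spool: Bystander: solder spool standing on end, 54 mm across, 42 mm high; origin at the centre of its underside.
- flask: Bystander: small clear spray flask, 36 mm across, 126 mm high; origin at the centre of its underside.
There are look-alikes about, which are no part of the job. There is more than one size of the tote; the one meant has the size given above.

How it is judged:
On the way, in this order (a step that is already met when the one before it is completed fails the run):
1. the tote is lifted off the mat and begins to tip beside or over the pan (more than 15 degrees, its grip within 0.22 m of the pan's centre) (angle between tote_grip's own z axis and vertical above 0.26 rad and z of tote_grip in the frame of mat above 0.12 m and horizontal distance between tote_grip and pan below 0.22 m), for 0.05 s.
2. all four capacitors are in the pan and all three relays are still in their bay (x of cap0_c in the frame of pan between -0.0675 and 0.0675 m and y of cap0_c in the frame of pan between -0.0675 and 0.0675 m and z of cap0_c in the frame of pan between 0 and 0.045 m and x of cap1_c in the frame of pan between -0.0675 and 0.0675 m and y of cap1_c in the frame of pan between -0.0675 and 0.0675 m and z of cap1_c in the frame of pan between 0 and 0.045 m and x of cap2_c in the frame of pan between -0.0675 and 0.0675 m and y of cap2_c in the frame of pan between -0.0675 and 0.0675 m and z of cap2_c in the frame of pan between 0 and 0.045 m and x of cap3_c in the frame of pan between -0.0675 and 0.0675 m and y of cap3_c in the frame of pan between -0.0675 and 0.0675 m and z of cap3_c in the frame of pan between 0 and 0.045 m and x of relay0_c in the frame of tote_grip between 0 and 0.105 m and y of relay0_c in the frame of tote_grip between -0.05 and 0.05 m and z of relay0_c in the frame of tote_grip between -0.1 and -0.015 m and x of relay1_c in the frame of tote_grip between 0 and 0.105 m and y of relay1_c in the frame of tote_grip between -0.05 and 0.05 m and z of relay1_c in the frame of tote_grip between -0.1 and -0.015 m and x of relay2_c in the frame of tote_grip between 0 and 0.105 m and y of relay2_c in the frame of tote_grip between -0.05 and 0.05 m and z of relay2_c in the frame of tote_grip between -0.1 and -0.015 m), for 0.2 s.
At the end, for the whole second after the job is handed in: All four capacitors lie in the pan (centres inside its walls and below its rim), all three relays lie in the tote's relay bay, and the tote stands upright (within 3 degrees) at rest on the mat, its middle over the mat, released (all of step 2 and x of tote_grip in the frame of mat between -0.15 and 0.15 m and y of tote_grip in the frame of mat between -0.135 and 0.135 m and z of tote_grip in the frame of mat below 0.103 m and angle between tote_grip's own z axis and vertical below 0.06 rad and linear speed of each of tote, pan below 0.02 m/s and linear speed of each of cap0, cap1, cap2, cap3 below 0.03 m/s); the robot touches nothing.
It fails at once if a relay leaves its bay (not ((x of relay0_c in the frame of tote_grip between 0 and 0.105 m and y of relay0_c in the frame of tote_grip between -0.05 and 0.05 m and z of relay0_c in the frame of tote_grip between -0.1 and -0.015 m) and (x of relay1_c in the frame of tote_grip between 0 and 0.105 m and y of relay1_c in the frame of tote_grip between -0.05 and 0.05 m and z of relay1_c in the frame of tote_grip between -0.1 and -0.015 m) and (x of relay2_c in the frame of tote_grip between 0 and 0.105 m and y of relay2_c in the frame of tote_grip between -0.05 and 0.05 m and z of relay2_c in the frame of tote_grip between -0.1 and -0.015 m))).
It fails at once if the tote is let go more than 15 mm above the mat (z of tote_grip in the frame of mat above 0.112 m and contact force between tote and the fingers below 0.05 N and contact force between tote and the arm below 0.05 N).
It fails at once if a capacitor is handled with the fingers (contact force between any of cap0, cap1, cap2, cap3 and the fingers above 1 N).
It fails at once if the pan is pushed more than 40 mm (distance of pan from where it was at the start of the episode above 0.04 m).
It fails at once if the circuit board, spool or flask is pushed more than 25 mm or knocked over (distance of any of board, spool, flask from where it was at the start of the episode above 0.025 m or angle between any of board, spool, flask's own z axis and vertical above 0.5 rad).
It also fails if it takes over 54 s, if anything falls off the work surface, if the arm or the gripper's body presses on something with over 40 N, if the wrist force passes 120 N, or if a joint passes its speed limit or range.

## Working session

There is one attempt and no reset: what is moved stays moved. The work goes in short steps, Python scripts to look and compute and a tool call to move; the robot and the scene stay as the last step left them, time stands still between calls to the robot, and variables do not carry over. Pictures are saved under pics/ and viewed, at most 10 in all, crops included, and the job is handed in when it is done.

Besides the shell and the picture viewer there is one more tool, called after "Call:" by a JSON object that holds its "method" and its "body", one argument or row to a line. jog_arm: Moves the arm, as the interface text tells. Shifts and turns lie within -1 to 1; 1 stands for 0.25 m of shift or 180 degrees of turn. Its arguments: {"type":"object","properties":{"increments":{"type":"array"},"force":{"type":"number"}},"required":["increments"]}

```bash
mkdir -p pics
cat > h.py <<'E'
import numpy as np,cv2
from scipy.spatial.transform import Rotation as R
from workcell import env,cams,ticket,spotter
def rot(q): return R.from_quat([q[1],q[2],q[3],q[0]])
def ray(c,uv):
    d=rot(c["attitude"]).apply([(uv[0]-c["cx"])/c["fx"],(uv[1]-c["cy"])/c["fy"],1]); return np.array(c["xyz"]),d
def at_z(c,uv,z):
    o,d=ray(c,uv); return o+d*(z-o[2])/d[2]
def proj(c,p):
    q=rot(c["attitude"]).inv().apply(np.array(p)-c["xyz"]); return [c["fx"]*q[0]/q[2]+c["cx"],c["fy"]*q[1]/q[2]+c["cy"]]
E
python3 - <<'E'
from h import *
np.set_printoptions(precision=3,suppress=True)
im=[]
Z=dict(tote=0.002,tote_grip=.097,lip=.027,pan=0,mat=0,board=0,spool=0,flask=0,cap0_c=.014,relay0_c=.014)
for n in ["top","scene"]:
    c=cams.read_camera(n); print(n,c["xyz"],c["attitude"],c["fx"])
    cv2.imwrite(f"pics/{n}0.png",c["pixels"][:,:,::-1])
    for t,z in Z.items():
        for d in spotter.landmark_of(t,n)[:6]: print(t,round(d["conf"],2),np.round(d["uv"]),at_z(c,d["uv"],z))
s=env.get_state();print(s)
E
```

```text
top [ 0.391 -0.014  1.073] [-0.083  0.76  -0.641  0.072] 437.93679145824615
tote 0.64 [146. 159.] [0.667 0.306 0.002]
tote 0.61 [248. 224.] [0.547 0.021 0.002]
tote 0.59 [248. 214.] [0.57  0.026 0.002]
tote_grip 0.69 [138. 148.] [0.665 0.302 0.097]
tote_grip 0.65 [246. 216.] [0.55  0.025 0.097]
tote_grip 0.17 [262. 219.] [ 0.549 -0.01   0.097]
lip 0.71 [229. 258.] [0.456 0.053 0.027]
lip 0.69 [114. 153.] [0.663 0.382 0.027]
pan 0.72 [392. 306.] [ 0.412 -0.349  0.   ]
mat 0.78 [256. 223.] [0.553 0.002 0.   ]
mat 0.67 [246. 225.] [0.542 0.027 0.   ]
mat 0.67 [249. 217.] [0.564 0.024 0.   ]
mat 0.38 [114. 252.] [0.425 0.333 0.   ]
board 0.72 [111. 250.] [0.428 0.34  0.   ]
spool 0.68 [304. 144.] [ 0.777 -0.084  0.   ]
flask 0.82 [228. 125.] [0.793 0.117 0.   ]
cap0_c 0.42 [255. 231.] [0.53  0.002 0.014]
scene [1.414 0.244 0.69 ] [-0.277  0.517  0.722 -0.367] 399.68471250735604
tote 0.93 [373. 259.] [0.67  0.308 0.002]
tote 0.68 [273. 207.] [0.555 0.025 0.002]
tote_grip 0.74 [276. 179.] [0.551 0.029 0.097]
tote_grip 0.63 [382. 235.] [0.688 0.312 0.097]
lip 0.64 [410. 263.] [0.68  0.388 0.027]
lip 0.59 [286. 180.] [0.445 0.033 0.027]
pan 0.74 [174. 162.] [ 0.43  -0.349  0.   ]
board 0.8 [386. 207.] [0.445 0.325 0.   ]
spool 0.69 [207. 250.] [ 0.772 -0.079  0.   ]
flask 0.61 [278. 271.] [ 0.779  0.103 -0.   ]
relay0_c 0.66 [260. 212.] [0.601 0.002 0.014]
relay0_c 0.61 [260. 201.] [ 0.553 -0.015  0.014]
{'clock': 1.1, 'joint_pos': array([-1.26 ,  0.313,  0.046,  1.304, -0.   ,  1.431]), 'qvel': array([-0.001,  0.001, -0.001,  0.   ,  0.   , -0.001]), 'tau': array([  0.001, -48.048,  29.881,   0.   ,  -0.   ,   0.   ]), 'tcp_pos': array([ 0.251, -0.518,  0.231]), 'orientation': array([0.   , 0.975, 0.223, 0.   ]), 'wrist_force': array([-0.319, -0.055,  0.535]), 'ft_torque': array([-0.024, -0.026, -0.023]), 'grip_force': 0.0, 'finger_gap': 0.08558638036137624}
```

View pics/top0.png

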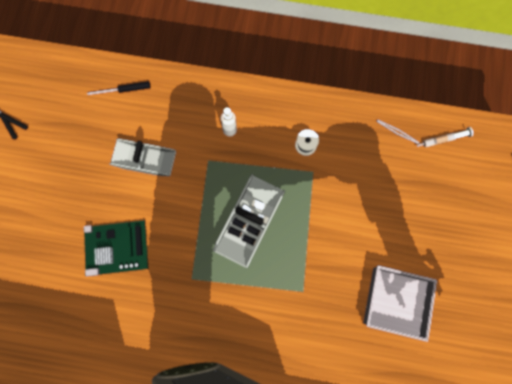

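View pics/scene0.png

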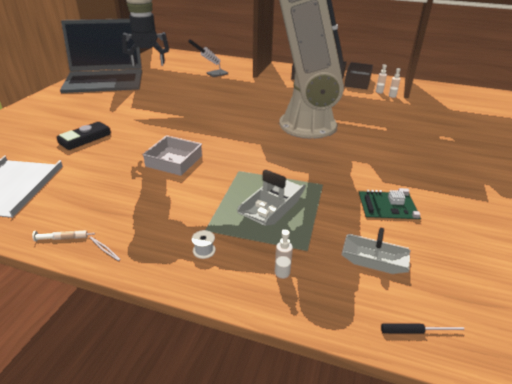

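The top view shows the tote on the mat around (248,222): black cans in the near bay and white relays in the far bay. The pan is at (402,303). A smaller look-alike tote stands off the mat at (143,156).

Run:
```python
from h import *
np.set_printoptions(precision=3,suppress=True)
c=cams.read_camera("top")
cv2.imwrite("pics/crop1.png",cv2.resize(c["pixels"][165:280,190:320,::-1],None,fx=5,fy=5,interpolation=cv2.INTER_CUBIC))
for t,z in [("tote",.035),("pan",.045),("mat",0.002),("tote_grip",.112)]:
    for d in spotter.cut_out(t,"top")[:4]:
        m=d["region"].astype(np.uint8); p=np.argwhere(m)[:,::-1].astype(np.float32)
        b=cv2.boxPoints(cv2.minAreaRect(p)); w=np.array([at_z(c,q,z)[:2] for q in b])
        print(t,round(d["conf"],2),len(p),b.round().tolist(),w.tolist() and w.round(3).tolist(),w.mean(0),[np.linalg.norm(w[i]-w[i-1]).round(3) for i in (0,1)])
```

```text
tote 0.79 1747 [[109.0, 165.0], [115.0, 135.0], [176.0, 147.0], [170.0, 178.0]] [[0.627, 0.382], [0.706, 0.386], [0.701, 0.23], [0.622, 0.228]] [0.664 0.307] [np.float64(0.154), np.float64(0.079)]
tote 0.74 75 [[251.0, 205.0], [254.0, 199.0], [264.0, 203.0], [261.0, 210.0]] [[0.588, 0.022], [0.605, 0.017], [0.597, -0.008], [0.581, -0.003]] [0.593 0.007] [np.float64(0.026), np.float64(0.018)]
tote 0.7 107 [[240.0, 239.0], [244.0, 232.0], [256.0, 238.0], [253.0, 245.0]] [[0.503, 0.032], [0.521, 0.027], [0.511, -0.005], [0.493, 0.001]] [0.507 0.014] [np.float64(0.033), np.float64(0.019)]
tote 0.69 2799 [[212.0, 250.0], [250.0, 174.0], [285.0, 191.0], [247.0, 268.0]] [[0.466, 0.094], [0.665, 0.037], [0.636, -0.055], [0.44, 0.005]] [0.552 0.02 ] [np.float64(0.093), np.float64(0.207)]
pan 0.82 4107 [[360.0, 325.0], [374.0, 263.0], [442.0, 279.0], [427.0, 341.0]] [[0.357, -0.267], [0.5, -0.284], [0.49, -0.442], [0.348, -0.42]] [ 0.424 -0.353] [np.float64(0.154), np.float64(0.144)]
pan 0.21 344 [[219.0, 108.0], [234.0, 106.0], [237.0, 134.0], [223.0, 136.0]] [[0.818, 0.142], [0.829, 0.107], [0.757, 0.085], [0.746, 0.119]] [0.788 0.113] [np.float64(0.075), np.float64(0.036)]
mat 0.69 9762 [[192.0, 279.0], [205.0, 159.0], [316.0, 171.0], [303.0, 291.0]] [[0.392, 0.133], [0.693, 0.159], [0.709, -0.124], [0.409, -0.134]] [0.551 0.008] [np.float64(0.267), np.float64(0.302)]
tote_grip 0.78 2792 [[212.0, 250.0], [251.0, 172.0], [286.0, 190.0], [247.0, 268.0]] [[0.461, 0.086], [0.648, 0.032], [0.621, -0.053], [0.436, 0.004]] [0.541 0.017] [np.float64(0.086), np.float64(0.195)]
tote_grip 0.76 1822 [[110.0, 165.0], [117.0, 135.0], [177.0, 149.0], [170.0, 180.0]] [[0.609, 0.351], [0.684, 0.353], [0.675, 0.209], [0.6, 0.21]] [0.642 0.281] [np.float64(0.142), np.float64(0.075)]
```

View pics/crop1.png

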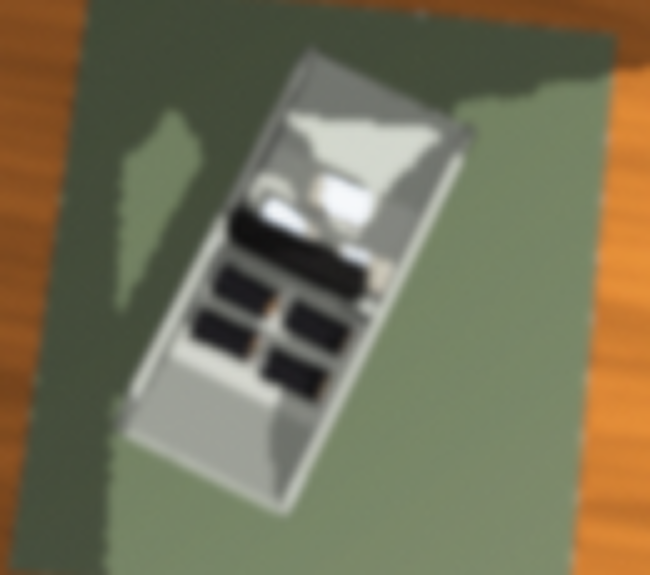

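The crop shows the bar top centred at about (298,252), which is (249.6,215.4) in the full image, with its ends at (232,222) and (366,283). The four cans lie in the near bay and the relays in the far one.

Run:
```python
from h import *
np.set_printoptions(precision=3,suppress=True)
c=cams.read_camera("top")
cv2.imwrite("pics/pan.png",cv2.resize(c["pixels"][255:350,350:450,::-1],None,fx=5,fy=5,interpolation=cv2.INTER_CUBIC))
f=lambda x,y:(190+x/5,165+y/5)
for n,p,z in [("bar",f(298,252),.114),("b1",f(232,222),.114),("b2",f(366,283),.114),("c1",f(125,430),.027),("c2",f(287,512),.027),("c3",f(310,50),.027),("c4",f(468,140),.027)]: print(n,at_z(c,p,z))
```

```text
bar [0.55  0.018 0.114]
b1 [0.558 0.049 0.114]
b2 [ 0.541 -0.014  0.114]
c1 [0.466 0.087 0.027]
c2 [0.441 0.005 0.027]
c3 [0.665 0.032 0.027]
c4 [ 0.633 -0.052  0.027]
```

View pics/pan.png

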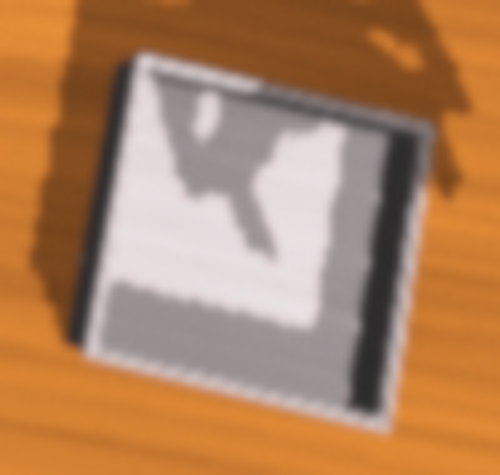

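The rim corners in the crop are about (138,52), (435,125), (390,432) and (88,358), so the rim's centre is near (402.6,303.4) in the image.

```bash
cat >> h.py <<'E'
def pose(xyz,yaw,tilt=0):
    # tool x=tote y, tool y=tote x, z down; tilt brings the tote's -x end down
    y=np.radians(yaw); B=np.array([[-np.sin(y),np.cos(y),0],[np.cos(y),np.sin(y),0],[0,0,-1]]).T
    return np.array(xyz,float),R.from_matrix(B)*R.from_rotvec([-np.radians(tilt),0,0])
def cur():
    s=env.get_state(); return np.array(s["tcp_pos"]),rot(s["orientation"])
def seg(a,b,n,g):
    p,r=a; dr=(r.inv()*b[1]).as_rotvec()/n; out=[]; ds=(b[0]-p)/n
    for i in range(n):
        out.append([*np.round(r.inv().apply(ds)/.25,3),*np.round(dr/np.pi,4),g]); r=r*R.from_rotvec(dr)
    return out
def show(rows): print("["+",".join(str([float(v) for v in x]).replace(" ","") for x in rows)+"]")
E
python3 - <<'E'
from h import *
c=cams.read_camera("top")
f=lambda x,y:(350+x/5,255+y/5)
w=np.array([at_z(c,f(*p),.045) for p in [(138,52),(435,125),(390,432),(88,358)]]);print(w.round(3),w.mean(0),[np.linalg.norm(w[i]-w[i-1]) for i in range(4)])
show(seg(cur(),pose([.551,.018,.2],-15.6),15,0))
E
```

```text
[[ 0.496 -0.292  0.045]
 [ 0.486 -0.431  0.045]
 [ 0.347 -0.422  0.045]
 [ 0.356 -0.285  0.045]] [ 0.42117806 -0.35753886  0.045     ] [np.float64(0.13963000008973725), np.float64(0.13898522425632548), np.float64(0.1385827093991427), np.float64(0.13714454050982125)]
[[0.134,-0.094,0.008,0.0,0.0,-0.018,0.0],[0.139,-0.086,0.008,0.0,0.0,-0.018,0.0],[0.144,-0.078,0.008,0.0,0.0,-0.018,0.0],[0.148,-0.07,0.008,0.0,0.0,-0.018,0.0],[0.152,-0.061,0.008,0.0,0.0,-0.018,0.0],[0.155,-0.052,0.008,0.0,0.0,-0.018,0.0],[0.158,-0.044,0.008,0.0,0.0,-0.018,0.0],[0.16,-0.035,0.008,0.0,0.0,-0.018,0.0],[0.162,-0.026,0.008,0.0,0.0,-0.018,0.0],[0.163,-0.016,0.008,0.0,0.0,-0.018,0.0],[0.164,-0.007,0.008,0.0,0.0,-0.018,0.0],[0.164,0.002,0.008,0.0,0.0,-0.018,0.0],[0.163,0.011,0.008,0.0,0.0,-0.018,0.0],[0.162,0.021,0.008,0.0,0.0,-0.018,0.0],[0.161,0.03,0.008,0.0,0.0,-0.018,0.0]]
```

Call:
{"method": "jog_arm", "body": {
  "increments": [
    [[0.134, -0.094, 0.008, 0, 0, -0.018, 0], [0.139, -0.086, 0.008, 0, 0, -0.018, 0], [0.144, -0.078, 0.008, 0, 0, -0.018, 0], [0.148, -0.07, 0.008, 0, 0, -0.018, 0], [0.152, -0.061, 0.008, 0, 0, -0.018, 0], [0.155, -0.052, 0.008, 0, 0, -0.018, 0], [0.158, -0.044, 0.008, 0, 0, -0.018, 0], [0.16, -0.035, 0.008, 0, 0, -0.018, 0], [0.162, -0.026, 0.008, 0, 0, -0.018, 0], [0.163, -0.016, 0.008, 0, 0, -0.018, 0], [0.164, -0.007, 0.008, 0, 0, -0.018, 0], [0.164, 0.002, 0.008, 0, 0, -0.018, 0], [0.163, 0.011, 0.008, 0, 0, -0.018, 0], [0.162, 0.021, 0.008, 0, 0, -0.018, 0], [0.161, 0.03, 0.008, 0, 0, -0.018, 0], [0, 0, 0, 0, 0, 0, 0], [0, 0, 0, 0, 0, 0, 0]]
  ]
}}

```text
clock: 3.15
tcp_pos: [0.5505, 0.0189, 0.2009]
orientation: [-0.0, 0.796, 0.606, -0.0]
wrist_force: [-0.3, -0.5, -0.3]
finger_gap: 0.0856
grip_force: 0.0
```

Run:
```python
from h import *
c=cams.read_camera("scene"); im=c["pixels"][:,:,::-1].copy()
print(proj(c,[.551,.018,.114]),proj(c,cur()[0]))
for d in spotter.landmark_of("tote_grip","scene")[:2]: print(d,at_z(c,d["uv"],.097))
cv2.imwrite("pics/s1.png",cv2.resize(im[110:240,210:350],None,fx=5,fy=4.6,interpolation=cv2.INTER_CUBIC))
```

```text
[np.float64(272.90317781681034), np.float64(172.56650559079918)] [np.float64(274.4903724736051), np.float64(143.4865491120031)]
{'uv': [276.2, 181.7], 'conf': 0.74} [0.56517032 0.03198185 0.097     ]
{'uv': [378.8, 235.5], 'conf': 0.67} [0.69250707 0.30580196 0.097     ]
```

View pics/s1.png

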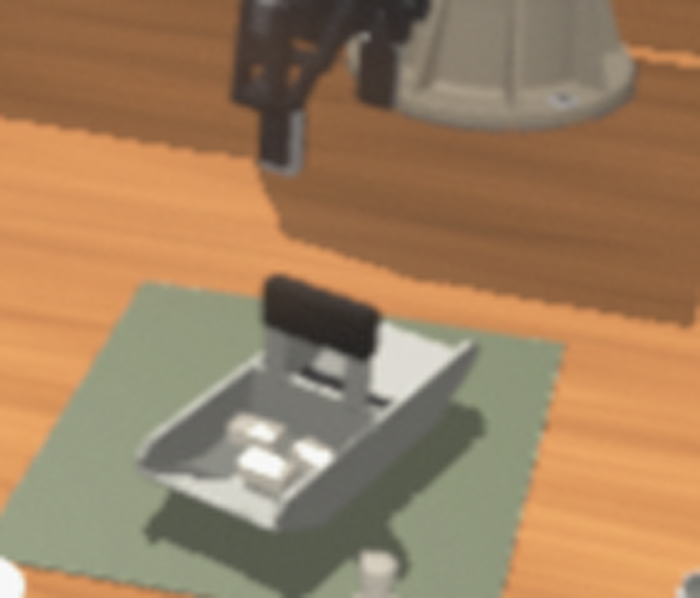

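The fingers are in line above the bar, whose top centre is near (275,175) in the full image. The close-up shows relays on the far (+x) side and clear space on both sides of the bar. Next I descend and grip.

Call:
{"method": "jog_arm", "body": {
  "increments": [
    [[0.004, 0.012, 0.1, 0, 0, 0, 0], [0, 0, 0.1, 0, 0, 0, 0], [0, 0, 0.1, 0, 0, 0, 0], [0, 0, 0.1, 0, 0, 0, 0], [0, 0, 0.08, 0, 0, 0, 0], [0, 0, 0, 0, 0, 0, 0], [0, 0, 0, 0, 0, 0, 120], [0, 0, 0, 0, 0, 0, 150], [0, 0, 0, 0, 0, 0, 170], [0, 0, 0, 0, 0, 0, 185], [0, 0, 0, 0, 0, 0, 200], [0, 0, 0, 0, 0, 0, 255], [0, 0, 0, 0, 0, 0, 255], [0, 0, 0, 0, 0, 0, 255], [0, 0, 0, 0, 0, 0, 255], [0, 0, 0, 0, 0, 0, 255]]
  ],
  "force": 80
}}

```text
clock: 4.85
tcp_pos: [0.5542, 0.0183, 0.082]
orientation: [0.0, 0.796, 0.605, 0.0]
wrist_force: [-1.0, -0.4, 5.7]
finger_gap: 0.0148
grip_force: 78.9
```

Call:
{"method": "jog_arm", "body": {
  "increments": [
    [[0, 0, -0.02, 0, 0, 0, 255], [0, 0, -0.04, 0, 0, 0, 255], [0, 0, -0.08, 0, 0, 0, 255], [0, 0, -0.08, 0, 0, 0, 255], [0, 0, -0.08, 0, 0, 0, 255], [0, 0, -0.08, 0, 0, 0, 255], [0, 0, -0.06, 0, 0, 0, 255], [0, 0, -0.02, 0, 0, 0, 255], [0, 0, 0, 0, 0, 0, 255]]
  ]
}}

```text
clock: 5.75
tcp_pos: [0.5542, 0.0183, 0.197]
orientation: [0.001, 0.796, 0.605, 0.0]
wrist_force: [-1.0, -0.0, -2.2]
finger_gap: 0.0152
grip_force: 78.1
```

Run:
```python
from h import *
c=cams.read_camera("scene"); im=c["pixels"][:,:,::-1].copy()
s=env.get_state();print(s["wrist_force"],s["finger_gap"],s["joint_pos"],s["tcp_pos"])
cv2.imwrite("pics/s2.png",cv2.resize(im[50:240,160:370],None,fx=3.5,fy=3.1,interpolation=cv2.INTER_CUBIC))
# Rotate about lip: P=lip point. tcp in tote grip frame: (0,0,-.017)
pan=np.array([.421,-.355]); yaw=-15.6; u=np.array([np.cos(np.radians(yaw)),np.sin(np.radians(yaw))])
def tcp_for(lipxy,lipz,th):
    t=np.radians(th); ca,sa=np.cos(t),np.sin(t)
    f=lambda a,z:(a*ca+z*sa,-a*sa+z*ca)
    la,lz=f(.103,-.070); ta,tz=f(0,-.017)
    return np.array([*(lipxy+(-u)*(ta-la)),lipz+tz-lz])
L=pan+u*.03
for lz,th in [(.15,0),(.11,15),(.085,30),(.075,40),(.07,50),(.07,60),(.07,75)]: print(lz,th,tcp_for(L,lz,th).round(4))
a=pose(tcp_for(L,.15,0),yaw)
show(seg(cur(),a,15,255))
```

```text
[-0.76549366 -0.23857312 -3.0870642 ] 0.015031445447007179 [-1.11792563e-01  2.85043374e-01 -7.94065677e-02  1.20649687e+00
 -3.64157683e-05  1.73074245e+00] [0.55365907 0.01833741 0.19606614]
0.15 0 [ 0.5491 -0.3908  0.203 ]
0.11 15 [ 0.5325 -0.3861  0.1879]
0.085 30 [ 0.5103 -0.3799  0.1824]
0.075 40 [ 0.4931 -0.3751  0.1818]
0.07 50 [ 0.4746 -0.37    0.183 ]
0.07 60 [ 0.4553 -0.3646  0.1857]
0.07 75 [ 0.4263 -0.3565  0.1832]
[[-0.105,0.028,-0.002,-0.0,0.0,0.0,255.0],[-0.105,0.028,-0.002,-0.0,0.0,0.0,255.0],[-0.105,0.028,-0.002,-0.0,0.0,0.0,255.0],[-0.105,0.028,-0.002,-0.0,0.0,0.0,255.0],[-0.105,0.028,-0.002,-0.0,0.0,0.0,255.0],[-0.105,0.028,-0.002,-0.0,0.0,0.0,255.0],[-0.105,0.028,-0.002,-0.0,0.0,0.0,255.0],[-0.105,0.028,-0.002,-0.0,0.0,0.0,255.0],[-0.105,0.028,-0.002,-0.0,0.0,0.0,255.0],[-0.105,0.028,-0.002,-0.0,0.0,0.0,255.0],[-0.105,0.028,-0.002,-0.0,0.0,0.0,255.0],[-0.105,0.028,-0.002,-0.0,0.0,0.0,255.0],[-0.105,0.028,-0.002,-0.0,0.0,0.0,255.0],[-0.105,0.028,-0.002,-0.0,0.0,0.0,255.0],[-0.105,0.028,-0.002,-0.0,0.0,0.0,255.0]]
```

View pics/s2.png

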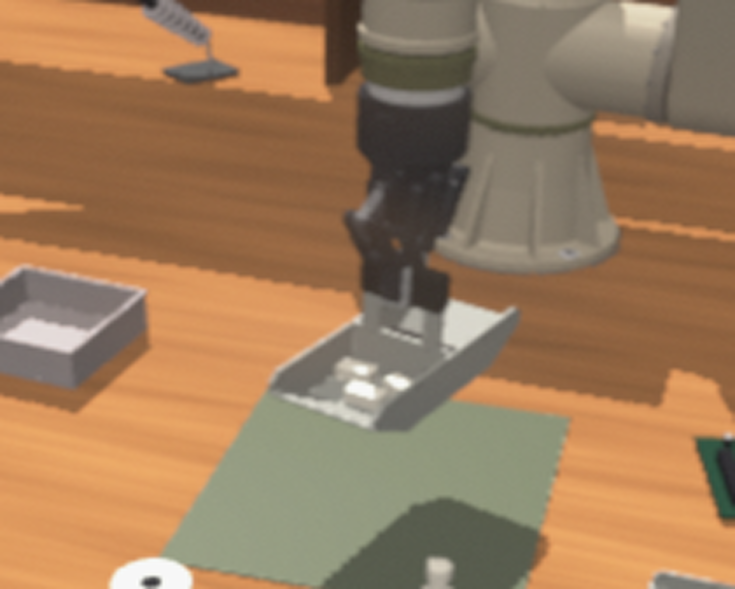

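The tote hangs level in the grip with the relays in place, and the pan at the left is clear of it. I move it over to the pan with soft ramps.

Call:
{"method": "jog_arm", "body": {
  "increments": [
    [[-0.03, 0.008, -0.002, 0, 0, 0, 255], [-0.06, 0.016, -0.002, 0, 0, 0, 255], [-0.09, 0.024, -0.002, 0, 0, 0, 255], [-0.11, 0.029, -0.002, 0, 0, 0, 255], [-0.12, 0.032, -0.002, 0, 0, 0, 255], [-0.12, 0.032, -0.002, 0, 0, 0, 255], [-0.12, 0.032, -0.002, 0, 0, 0, 255], [-0.12, 0.032, -0.002, 0, 0, 0, 255], [-0.12, 0.032, -0.002, 0, 0, 0, 255], [-0.12, 0.032, -0.002, 0, 0, 0, 255], [-0.12, 0.032, -0.002, 0, 0, 0, 255], [-0.12, 0.032, -0.002, 0, 0, 0, 255], [-0.12, 0.032, -0.002, 0, 0, 0, 255], [-0.11, 0.029, -0.002, 0, 0, 0, 255], [-0.09, 0.024, 0, 0, 0, 0, 255], [-0.06, 0.016, 0, 0, 0, 0, 255], [-0.04, 0.011, 0, 0, 0, 0, 255], [-0.025, 0.007, 0, 0, 0, 0, 255], [0, 0, 0, 0, 0, 0, 255], [0, 0, 0, 0, 0, 0, 255]]
  ]
}}

```text
clock: 7.8
tcp_pos: [0.5488, -0.4197, 0.2032]
orientation: [-0.0, 0.796, 0.605, 0.0]
wrist_force: [-0.5, 0.9, -2.2]
finger_gap: 0.0148
grip_force: 78.1
```

```bash
cat >> h.py <<'E'
pan=np.array([.421,-.355]); yaw=-15.6; u=np.array([np.cos(np.radians(yaw)),np.sin(np.radians(yaw))]); L=pan+u*.03
def tcp_for(lipxy,lipz,th):
    t=np.radians(th); ca,sa=np.cos(t),np.sin(t)
    f=lambda a,z:(a*ca+z*sa,-a*sa+z*ca)
    la,lz=f(.103,-.070); ta,tz=f(0,-.017)
    return np.array([*(lipxy+(-u)*(ta-la)),lipz+tz-lz])
E
python3 - <<'E'
from h import *
p=cur(); s=env.get_state(); print(s["tcp_pos"],s["joint_pos"])
rows=[]
for th,lz,n in [(10,.12,3),(20,.10,3),(30,.083,4),(38,.075,4),(46,.07,6)]:
    b=pose(tcp_for(L,lz,th),yaw,th); rows+=seg(p,b,n,255); p=b
show(rows)
E
```

```text
[ 0.54876927 -0.41973104  0.20315366] [-7.69094192e-01  5.57450441e-01  3.51421819e-01  1.36541063e+00
  2.22084407e-04  1.07314502e+00]
[[0.037,-0.024,0.017,-0.0186,-0.0001,0.0001,255.0],[0.037,-0.025,0.016,-0.0186,-0.0001,0.0001,255.0],[0.037,-0.026,0.015,-0.0186,-0.0001,0.0001,255.0],[-0.0,-0.019,0.003,-0.0185,-0.0,0.0,255.0],[-0.0,-0.019,0.002,-0.0185,-0.0,0.0,255.0],[-0.0,-0.019,0.001,-0.0185,-0.0,0.0,255.0],[-0.0,-0.017,-0.001,-0.0139,0.0,-0.0,255.0],[-0.0,-0.017,-0.002,-0.0139,0.0,-0.0,255.0],[-0.0,-0.016,-0.003,-0.0139,0.0,-0.0,255.0],[-0.0,-0.016,-0.003,-0.0139,0.0,-0.0,255.0],[-0.0,-0.012,-0.007,-0.0111,0.0,-0.0,255.0],[-0.0,-0.012,-0.007,-0.0111,0.0,-0.0,255.0],[-0.0,-0.012,-0.008,-0.0111,0.0,-0.0,255.0],[-0.0,-0.012,-0.008,-0.0111,0.0,-0.0,255.0],[0.0,-0.008,-0.007,-0.0074,-0.0,-0.0,255.0],[0.0,-0.007,-0.007,-0.0074,-0.0,-0.0,255.0],[0.0,-0.007,-0.007,-0.0074,-0.0,-0.0,255.0],[0.0,-0.007,-0.007,-0.0074,-0.0,-0.0,255.0],[0.0,-0.007,-0.007,-0.0074,-0.0,-0.0,255.0],[0.0,-0.007,-0.007,-0.0074,-0.0,-0.0,255.0]]
```

Call:
{"method": "jog_arm", "body": {
  "increments": [
    [[0.037, -0.024, 0.017, -0.0186, 0, 0, 255], [0.037, -0.025, 0.016, -0.0186, 0, 0, 255], [0.037, -0.026, 0.015, -0.0186, 0, 0, 255], [0, -0.019, 0.003, -0.0185, 0, 0, 255], [0, -0.019, 0.002, -0.0185, 0, 0, 255], [0, -0.019, 0.001, -0.0185, 0, 0, 255], [0, -0.017, -0.001, -0.0139, 0, 0, 255], [0, -0.017, -0.002, -0.0139, 0, 0, 255], [0, 0, 0, 0, 0, 0, 255], [0, 0, 0, 0, 0, 0, 255]]
  ]
}}

```text
clock: 8.8
tcp_pos: [0.5178, -0.382, 0.1834]
orientation: [0.172, 0.777, 0.591, 0.131]
wrist_force: [0.4, 0.4, -2.4]
finger_gap: 0.0149
grip_force: 78.6
```

Run:
```python
from h import *
s=env.get_state(); print(s["tcp_pos"],s["joint_pos"],s["finger_gap"])
im=[]
for n,(r,q) in {"top":((220,370),(330,500)),"scene":((60,210),(100,270))}.items():
    c=cams.read_camera(n); g=proj(c,[*L,.09]); i=c["pixels"][:,:,::-1].copy(); cv2.circle(i,(int(g[0]),int(g[1])),1,(0,0,255),-1)
    im.append(cv2.resize(i[r[0]:r[1],q[0]:q[1]],(396,349),interpolation=cv2.INTER_CUBIC))
cv2.imwrite("pics/t1.png",np.hstack(im))
p=cur();rows=[]
for th,lz,n in [(32,.083,4),(40,.075,4),(50,.07,6)]:
    b=pose(tcp_for(L,lz,th),yaw,th); rows+=seg(p,b,n,255); p=b
show(rows)
```

```text
[ 0.51783012 -0.38197502  0.18338245] [-0.87373269  0.17132419 -0.35449121  0.67835502  0.24158367  1.01319156] 0.014925930718574378
[[0.001,-0.012,-0.004,-0.0096,-0.0,0.0001,255.0],[0.001,-0.012,-0.004,-0.0096,-0.0,0.0001,255.0],[0.001,-0.011,-0.005,-0.0096,-0.0,0.0001,255.0],[0.001,-0.011,-0.005,-0.0096,-0.0,0.0001,255.0],[-0.0,-0.013,-0.007,-0.0111,0.0,-0.0,255.0],[-0.0,-0.012,-0.007,-0.0111,0.0,-0.0,255.0],[-0.0,-0.012,-0.008,-0.0111,0.0,-0.0,255.0],[-0.0,-0.012,-0.008,-0.0111,0.0,-0.0,255.0],[-0.0,-0.009,-0.009,-0.0093,0.0,0.0,255.0],[0.0,-0.009,-0.009,-0.0093,0.0,0.0,255.0],[0.0,-0.009,-0.009,-0.0093,0.0,0.0,255.0],[0.0,-0.009,-0.01,-0.0093,0.0,0.0,255.0],[0.0,-0.008,-0.01,-0.0093,0.0,0.0,255.0],[0.0,-0.008,-0.01,-0.0093,0.0,0.0,255.0]]
```

View pics/t1.png

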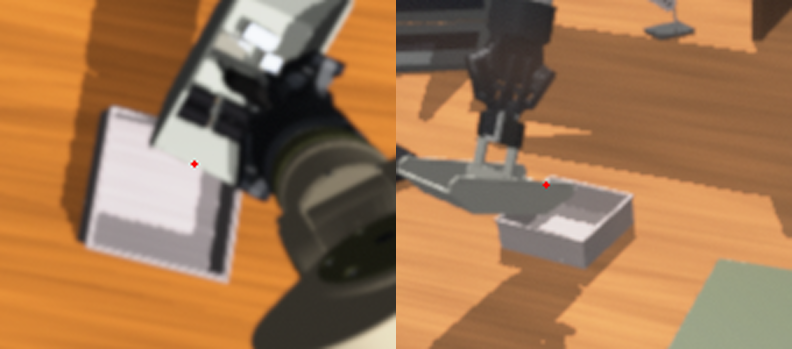

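At 25° of tilt the lip's middle, (193,165) in the left half, lies where it was predicted, inside the pan's rim. The cans have gone to the lip side and the grip holds, so I go on pouring slowly.

Call:
{"method": "jog_arm", "body": {
  "increments": [
    [[0.001, -0.012, -0.004, -0.0096, 0, 0, 255], [0.001, -0.012, -0.004, -0.0096, 0, 0, 255], [0.001, -0.011, -0.005, -0.0096, 0, 0, 255], [0.001, -0.011, -0.005, -0.0096, 0, 0, 255], [0, -0.013, -0.007, -0.0111, 0, 0, 255], [0, -0.012, -0.007, -0.0111, 0, 0, 255], [0, -0.012, -0.008, -0.0111, 0, 0, 255], [0, -0.012, -0.008, -0.0111, 0, 0, 255], [0, -0.009, -0.009, -0.0093, 0, 0, 255], [0, -0.009, -0.009, -0.0093, 0, 0, 255], [0, -0.009, -0.009, -0.0093, 0, 0, 255], [0, -0.009, -0.01, -0.0093, 0, 0, 255], [0, -0.008, -0.01, -0.0093, 0, 0, 255], [0, -0.008, -0.01, -0.0093, 0, 0, 255], [0, 0, 0, 0, 0, 0, 255], [0, 0, 0, 0, 0, 0, 255], [0, 0, 0, 0, 0, 0, 255], [0, 0, 0, 0, 0, 0, 255]]
  ]
}}

```text
clock: 10.7
tcp_pos: [0.4746, -0.37, 0.1826]
orientation: [0.337, 0.722, 0.548, 0.255]
wrist_force: [1.0, 0.4, -3.0]
finger_gap: 0.015
grip_force: 78.7
```

Run:
```python
from h import *
s=env.get_state(); print(s["tcp_pos"],s["joint_pos"],s["finger_gap"],s["wrist_force"])
im=[]
for n,(r,q) in {"top":((220,370),(330,500)),"scene":((60,210),(100,270))}.items():
    c=cams.read_camera(n); i=c["pixels"][:,:,::-1].copy()
    im.append(cv2.resize(i[r[0]:r[1],q[0]:q[1]],(396,349),interpolation=cv2.INTER_CUBIC))
cv2.imwrite("pics/t2.png",np.hstack(im))
p=cur();rows=[]
for th,lz,n in [(65,.075,6)]:
    b=pose(tcp_for(L,lz,th),yaw,th); rows+=seg(p,b,n,255); p=b
show(rows)
```

```text
[ 0.47462723 -0.37001072  0.18264578] [-1.0852704  -0.02600032 -0.86409723  0.0464586   0.59032308  0.97289734] 0.015010372316354572 [ 1.00684055  0.35104893 -2.98313452]
[[-0.0,-0.009,-0.019,-0.0139,-0.0,0.0,255.0],[-0.0,-0.008,-0.019,-0.0139,-0.0,0.0,255.0],[-0.0,-0.007,-0.02,-0.0139,-0.0,0.0,255.0],[-0.0,-0.006,-0.02,-0.0139,-0.0,0.0,255.0],[-0.0,-0.005,-0.02,-0.0139,-0.0,0.0,255.0],[-0.0,-0.004,-0.02,-0.0139,-0.0,0.0,255.0]]
```

View pics/t2.png

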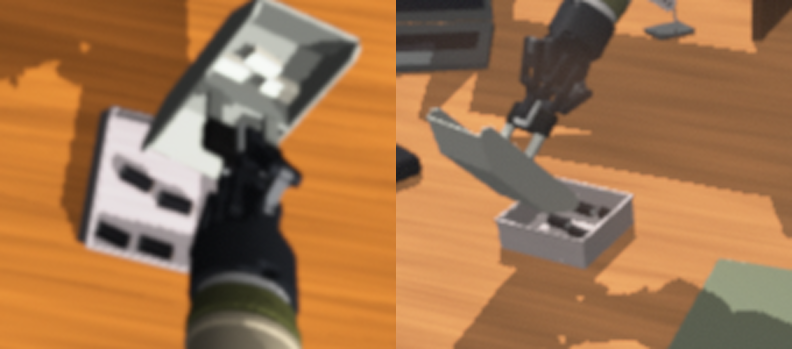

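All four cans lie in the pan, at (135,178), (173,200), (112,233) and (155,246) in the left half, and the three relays rest against the divider. Now I tip the tote back.

Run:
```python
from h import *
p=cur();rows=[]
for th,lz,n in [(40,.09,4),(20,.13,6),(0,.16,7)]:
    b=pose(tcp_for(L,lz,th),yaw,th); rows+=seg(p,b,n,255); p=b
show(rows); print(p[0])
```

```text
[[-0.0,0.024,0.006,0.0139,-0.0,0.0001,255.0],[-0.0,0.024,0.005,0.0139,-0.0,0.0001,255.0],[-0.0,0.024,0.004,0.0139,-0.0,0.0001,255.0],[-0.0,0.024,0.002,0.0139,-0.0,0.0001,255.0],[0.0,0.025,0.005,0.0185,-0.0,0.0,255.0],[0.0,0.025,0.004,0.0185,-0.0,0.0,255.0],[0.0,0.026,0.002,0.0185,-0.0,0.0,255.0],[0.0,0.026,0.001,0.0185,-0.0,0.0,255.0],[0.0,0.026,-0.001,0.0185,-0.0,0.0,255.0],[0.0,0.026,-0.002,0.0185,-0.0,0.0,255.0],[0.0,0.013,0.006,0.0159,0.0,-0.0,255.0],[0.0,0.013,0.005,0.0159,0.0,-0.0,255.0],[0.0,0.013,0.005,0.0159,0.0,-0.0,255.0],[0.0,0.013,0.004,0.0159,0.0,-0.0,255.0],[0.0,0.014,0.003,0.0159,0.0,-0.0,255.0],[0.0,0.014,0.003,0.0159,0.0,-0.0,255.0],[0.0,0.014,0.002,0.0159,0.0,-0.0,255.0]]
[ 0.54910062 -0.39076634  0.213     ]
```

Call:
{"method": "jog_arm", "body": {
  "increments": [
    [[0, 0.024, 0.006, 0.0139, 0, 0, 255], [0, 0.024, 0.005, 0.0139, 0, 0, 255], [0, 0.024, 0.004, 0.0139, 0, 0, 255], [0, 0.024, 0.002, 0.0139, 0, 0, 255], [0, 0.025, 0.005, 0.0185, 0, 0, 255], [0, 0.025, 0.004, 0.0185, 0, 0, 255], [0, 0.026, 0.002, 0.0185, 0, 0, 255], [0, 0.026, 0.001, 0.0185, 0, 0, 255], [0, 0.026, -0.001, 0.0185, 0, 0, 255], [0, 0.026, -0.002, 0.0185, 0, 0, 255], [0, 0.013, 0.006, 0.0159, 0, 0, 255], [0, 0.013, 0.005, 0.0159, 0, 0, 255], [0, 0.013, 0.005, 0.0159, 0, 0, 255], [0, 0.013, 0.004, 0.0159, 0, 0, 255], [0, 0.014, 0.003, 0.0159, 0, 0, 255], [0, 0.014, 0.003, 0.0159, 0, 0, 255], [0, 0.014, 0.002, 0.0159, 0, 0, 255], [0, 0, 0, 0, 0, 0, 255]]
  ]
}}

```text
clock: 12.6
tcp_pos: [0.5513, -0.3909, 0.2112]
orientation: [-0.001, 0.796, 0.605, -0.0]
wrist_force: [0.2, -0.1, -3.0]
finger_gap: 0.0146
grip_force: 78.8
```

Run:
```python
from h import *
show(seg(cur(),pose([.554,.018,.2],-15.6),16,255)[::15]); s=env.get_state(); print(s["tcp_pos"],s["orientation"],s["finger_gap"])
```

```text
[[0.099,-0.027,0.003,-0.0,-0.0,0.0,255.0],[0.099,-0.027,0.003,-0.0,-0.0,0.0,255.0]]
[ 0.55132007 -0.39091033  0.21119346] [-7.19215408e-04  7.96036536e-01  6.05248142e-01 -5.19425230e-05] 0.01458069510977454
```

Call:
{"method": "jog_arm", "body": {
  "increments": [
    [[0.03, -0.008, 0.003, 0, 0, 0, 255], [0.06, -0.016, 0.003, 0, 0, 0, 255], [0.09, -0.025, 0.003, 0, 0, 0, 255], [0.1, -0.027, 0.003, 0, 0, 0, 255], [0.1, -0.027, 0.003, 0, 0, 0, 255], [0.1, -0.027, 0.003, 0, 0, 0, 255], [0.1, -0.027, 0.003, 0, 0, 0, 255], [0.1, -0.027, 0.003, 0, 0, 0, 255], [0.1, -0.027, 0.003, 0, 0, 0, 255], [0.1, -0.027, 0.003, 0, 0, 0, 255], [0.1, -0.027, 0.003, 0, 0, 0, 255], [0.1, -0.027, 0.003, 0, 0, 0, 255], [0.1, -0.027, 0.003, 0, 0, 0, 255], [0.1, -0.027, 0.003, 0, 0, 0, 255], [0.1, -0.027, 0.003, 0, 0, 0, 255], [0.1, -0.027, 0, 0, 0, 0, 255], [0.07, -0.02, 0, 0, 0, 0, 255], [0.034, -0.01, 0, 0, 0, 0, 255], [0, 0, 0, 0, 0, 0, 255], [0, 0, 0, 0, 0, 0, 255]]
  ]
}}

```text
clock: 14.6
tcp_pos: [0.5521, 0.0193, 0.2016]
orientation: [0.0, 0.796, 0.605, 0.0]
wrist_force: [-0.1, -0.9, -1.7]
finger_gap: 0.0149
grip_force: 78.8
```

Call:
{"method": "jog_arm", "body": {
  "increments": [
    [[0, 0, 0.03, 0, 0, 0, 255], [0, 0, 0.06, 0, 0, 0, 255], [0, 0, 0.08, 0, 0, 0, 255], [0, 0, 0.08, 0, 0, 0, 255], [0, 0, 0.08, 0, 0, 0, 255], [0, 0, 0.06, 0, 0, 0, 255], [0, 0, 0.03, 0, 0, 0, 255], [0, 0, 0.02, 0, 0, 0, 255], [0, 0, 0.012, 0, 0, 0, 255], [0, 0, 0.01, 0, 0, 0, 255], [0, 0, 0.008, 0, 0, 0, 255], [0, 0, 0, 0, 0, 0, 255], [0, 0, 0, 0, 0, 0, 255]]
  ]
}}

```text
clock: 15.9
tcp_pos: [0.5525, 0.0198, 0.0842]
orientation: [-0.0, 0.796, 0.605, 0.0]
wrist_force: [-0.1, 0.1, -2.7]
finger_gap: 0.0148
grip_force: 78.8
```

Call:
{"method": "jog_arm", "body": {
  "increments": [
    [[0, 0, 0.004, 0, 0, 0, 255], [0, 0, 0.004, 0, 0, 0, 255], [0, 0, 0.002, 0, 0, 0, 255], [0, 0, 0, 0, 0, 0, 255]]
  ]
}}

```text
clock: 16.3
tcp_pos: [0.5524, 0.0198, 0.082]
orientation: [0.0, 0.796, 0.605, 0.0]
wrist_force: [-2.0, 0.9, 4.2]
finger_gap: 0.0149
grip_force: 79.6
```

Contact: the wrist force changed from -2.7 to +4.2 N. I release and retreat.

Call:
{"method": "jog_arm", "body": {
  "increments": [
    [[0, 0, 0, 0, 0, 0, 190], [0, 0, 0, 0, 0, 0, 170], [0, 0, 0, 0, 0, 0, 130], [0, 0, 0, 0, 0, 0, 60], [0, 0, 0, 0, 0, 0, 0], [0, 0, 0, 0, 0, 0, 0], [0, 0, 0, 0, 0, 0, 0], [0, 0, 0, 0, 0, 0, 0], [0, 0, -0.06, 0, 0, 0, 0], [0, 0, -0.1, 0, 0, 0, 0], [0, 0, -0.1, 0, 0, 0, 0], [0, 0, -0.1, 0, 0, 0, 0], [0, 0, -0.1, 0, 0, 0, 0], [0, 0, -0.1, 0, 0, 0, 0], [0, 0, 0, 0, 0, 0, 0], [0, 0, 0, 0, 0, 0, 0]]
  ]
}}

```text
clock: 17.9
tcp_pos: [0.5527, 0.0197, 0.2217]
orientation: [0.0, 0.796, 0.605, 0.0]
wrist_force: [-0.9, 0.6, -1.0]
finger_gap: 0.0851
grip_force: 0.0
```

Run:
```python
from h import *
s=env.get_state(); print(s["tcp_pos"],s["finger_gap"],s["wrist_force"])
c=cams.read_camera("scene"); cv2.imwrite("pics/e.png",cv2.resize(c["pixels"][110:260,130:340,::-1],None,fx=3.8,fy=3.8,interpolation=cv2.INTER_CUBIC))
```

```text
[0.55266323 0.01968847 0.22173272] 0.08512194231675557 [-0.90969815  0.55005158 -0.96278437]
```

View pics/e.png

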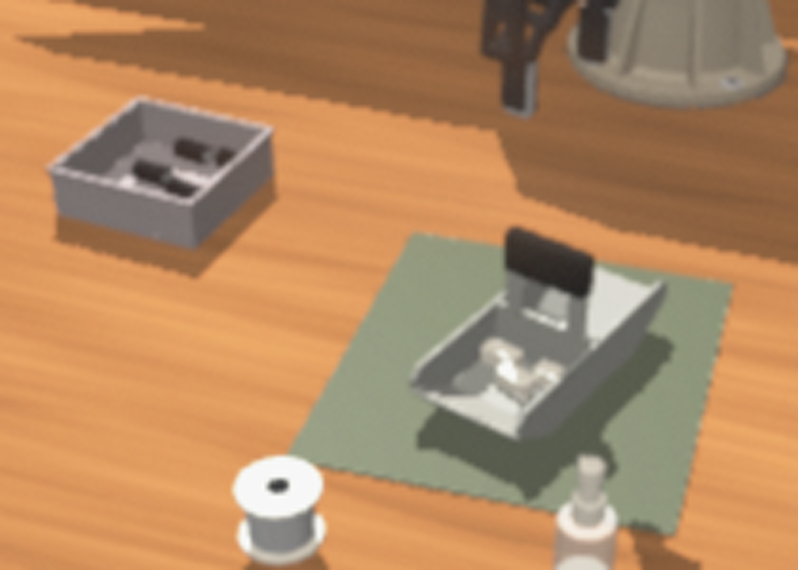

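The tote stands upright on the mat with its relays, around (540,350), the cans are in the pan around (180,165), and the gripper is clear.

```bash
python3 -c "
from h import *
print(ticket.hand_in())"
```

```text
the job is handed in; nothing more can be done
None
```

The job is handed in (no verdict came back): in the last pictures all four capacitors are in the pan, the three relays are in their bay, and the tote stands upright and released on the mat, with about 18 s of the 54 s used.

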